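# Shim the riser shelf's hanging foot and hold the stack

## Task

The small riser shelf on the laundry counter rocks because the sprung foot on the bracket at its end hangs above the counter. Slide the grey tapered shims flat under the foot, thin end first and one at a time, each squarely on top of the last and fully home against the shelf's end panel, until the foot is carried by the stack, using no more shims than that takes and without pushing the ball, lid, pitcher or jar from their places. Finish while still holding: keep the last (top) shim gripped in the fingers and pushed firmly against the end panel, and do not let go.

Things in the scene. Friction and masses are not known exactly. Their poses are not given: they have to be found in the camera images.
- shim_a: one of three identical loose grey hard-plastic shims lying flat on the counter: a plain strip 150 long (its x), 32 wide (y), 8 thick (z), about 30 to 55 g, whose last 20 mm at the +x end (the nose) tapers on top from 8 down to a 2 thick square edge. Origin: centre of the underside, 75 from either end; +x points to the thin nose, z up
- shim_b: one of three identical loose grey hard-plastic shims lying flat on the counter: a plain strip 150 long (its x), 32 wide (y), 8 thick (z), about 30 to 55 g, whose last 20 mm at the +x end (the nose) tapers on top from 8 down to a 2 thick square edge. Origin: centre of the underside, 75 from either end; +x points to the thin nose, z up
- shim_c: one of three identical loose grey hard-plastic shims lying flat on the counter: a plain strip 150 long (its x), 32 wide (y), 8 thick (z), about 30 to 55 g, whose last 20 mm at the +x end (the nose) tapers on top from 8 down to a 2 thick square edge. Origin: centre of the underside, 75 from either end; +x points to the thin nose, z up
- riser: white shelf on panels, fixed, 130 wide (y -110 to +20), top 140 up. A bracket at its end (30 wide, to x = -16, z 56 to 62) carries the sprung foot. Origin: on the foot's vertical axis, 9 below its underside when it hangs free, and 0 to 13 above the counter (varies), so the free gap is 9 to 22. +x: level, the way the shims slide in under the foot; z up. The counter before the foot (-x) is open
- stop (a point): the riser's end panel, a vertical white board 18 thick and 130 wide (y -110 to +20) that reaches down to the counter, the stop for the shims. This point: on its near face, straight behind the foot, 30 mm from the foot's axis in the riser's +x, level with the riser's origin. A shim fully home has its origin at x = -45, y = 0 in the riser's frame, its tail end at x = -120
- foot_bottom (a point): centre of the underside of the sprung foot: a black rubber disc 40 across and 13 high, its underside a flat 12 across that flares up as a shallow cone (6.5 mm up at the rim), on a steel stem. Its z is the height of the gap under the foot
- foot (a joint): how far (m) the foot has been lifted from its free hanging rest, 0 to 0.022, up positive. A spring presses it down with about 3.3 N as soon as it leaves 0 and 0.1 N more per mm, so drag is felt on a shim that carries it
- ball: bystander: white plastic softener ball, 92 across, 90 high; origin under its centre
- lid: bystander: green hard silicone lid, 72 across, 26 high with its knob; origin under its centre; may lie between the shims
- pitcher: bystander: stainless steel pitcher, 104 across, 170 high, handle at its +y; origin under its centre
- peg_jar: bystander: glass jar, 76 across, 100 high; origin under its centre

How it is judged (in metres and radians):
On the way, in this order (a step that is already met when the one before it is completed fails the run):
1. the first shim lies home under the foot (((x of shim_a in the frame of riser between -0.05 and -0.041 m and y of shim_a in the frame of riser between -0.01 and 0.01 m and angle between the x axis of shim_a and the x axis of riser, either way round below 0.12 rad and angle between shim_a's own z axis and vertical below 0.06 rad) or (x of shim_b in the frame of riser between -0.05 and -0.041 m and y of shim_b in the frame of riser between -0.01 and 0.01 m and angle between the x axis of shim_b and the x axis of riser, either way round below 0.12 rad and angle between shim_b's own z axis and vertical below 0.06 rad) or (x of shim_c in the frame of riser between -0.05 and -0.041 m and y of shim_c in the frame of riser between -0.01 and 0.01 m and angle between the x axis of shim_c and the x axis of riser, either way round below 0.12 rad and angle between shim_c's own z axis and vertical below 0.06 rad))), for 0.2 s.
2. a second shim lies home with it (((x of shim_a in the frame of riser between -0.05 and -0.041 m and y of shim_a in the frame of riser between -0.01 and 0.01 m and angle between the x axis of each of shim_a, shim_b and the x axis of riser, either way round below 0.12 rad and angle between each of shim_a, shim_b's own z axis and vertical below 0.06 rad and x of shim_b in the frame of riser between -0.05 and -0.041 m and y of shim_b in the frame of riser between -0.01 and 0.01 m) or (x of shim_a in the frame of riser between -0.05 and -0.041 m and y of shim_a in the frame of riser between -0.01 and 0.01 m and angle between the x axis of each of shim_a, shim_c and the x axis of riser, either way round below 0.12 rad and angle between each of shim_a, shim_c's own z axis and vertical below 0.06 rad and x of shim_c in the frame of riser between -0.05 and -0.041 m and y of shim_c in the frame of riser between -0.01 and 0.01 m) or (x of shim_b in the frame of riser between -0.05 and -0.041 m and y of shim_b in the frame of riser between -0.01 and 0.01 m and angle between the x axis of each of shim_b, shim_c and the x axis of riser, either way round below 0.12 rad and angle between each of shim_b, shim_c's own z axis and vertical below 0.06 rad and x of shim_c in the frame of riser between -0.05 and -0.041 m and y of shim_c in the frame of riser between -0.01 and 0.01 m))), for 0.2 s.
At the end, for the whole second after the job is handed in: The shims used lie stacked flat and home (tips within 5 mm of the end panel, 10 mm sideways, 7 degrees); the foot rests on the top one, lifted 0.2 to 9.2 mm (no shim too many); that shim is still, gripped by the fingers (over 3 N) and pushed against the panel (over 1 N) (value of joint foot between 0.0002 and 0.0092 m and ((x of shim_a in the frame of riser between -0.05 and -0.041 m and y of shim_a in the frame of riser between -0.01 and 0.01 m and angle between the x axis of each of shim_a, shim_b and the x axis of riser, either way round below 0.12 rad and angle between each of shim_a, shim_b's own z axis and vertical below 0.06 rad and x of shim_b in the frame of riser between -0.05 and -0.041 m and y of shim_b in the frame of riser between -0.01 and 0.01 m and height (world z) of foot_bottom between 0.0145 and 0.0175 m) or (x of shim_a in the frame of riser between -0.05 and -0.041 m and y of shim_a in the frame of riser between -0.01 and 0.01 m and angle between the x axis of each of shim_a, shim_c and the x axis of riser, either way round below 0.12 rad and angle between each of shim_a, shim_c's own z axis and vertical below 0.06 rad and x of shim_c in the frame of riser between -0.05 and -0.041 m and y of shim_c in the frame of riser between -0.01 and 0.01 m and height (world z) of foot_bottom between 0.0145 and 0.0175 m) or (x of shim_b in the frame of riser between -0.05 and -0.041 m and y of shim_b in the frame of riser between -0.01 and 0.01 m and angle between the x axis of each of shim_b, shim_c and the x axis of riser, either way round below 0.12 rad and angle between each of shim_b, shim_c's own z axis and vertical below 0.06 rad and x of shim_c in the frame of riser between -0.05 and -0.041 m and y of shim_c in the frame of riser between -0.01 and 0.01 m and height (world z) of foot_bottom between 0.0145 and 0.0175 m) or (x of shim_a in the frame of riser between -0.05 and -0.041 m and y of shim_a in the frame of riser between -0.01 and 0.01 m and angle between the x axis of each of shim_a, shim_b, shim_c and the x axis of riser, either way round below 0.12 rad and angle between each of shim_a, shim_b, shim_c's own z axis and vertical below 0.06 rad and x of shim_b in the frame of riser between -0.05 and -0.041 m and y of shim_b in the frame of riser between -0.01 and 0.01 m and x of shim_c in the frame of riser between -0.05 and -0.041 m and y of shim_c in the frame of riser between -0.01 and 0.01 m and height (world z) of foot_bottom between 0.0225 and 0.0255 m)) and ((x of shim_a in the frame of riser between -0.05 and -0.041 m and y of shim_a in the frame of riser between -0.01 and 0.01 m and angle between the x axis of shim_a and the x axis of riser, either way round below 0.12 rad and angle between shim_a's own z axis and vertical below 0.06 rad and contact force between the fingers and shim_a above 3 N and contact force between each of foot_c0, riser_c0 and shim_a above 1 N and linear speed of shim_a below 0.02 m/s) or (x of shim_b in the frame of riser between -0.05 and -0.041 m and y of shim_b in the frame of riser between -0.01 and 0.01 m and angle between the x axis of shim_b and the x axis of riser, either way round below 0.12 rad and angle between shim_b's own z axis and vertical below 0.06 rad and contact force between the fingers and shim_b above 3 N and contact force between each of foot_c0, riser_c0 and shim_b above 1 N and linear speed of shim_b below 0.02 m/s) or (x of shim_c in the frame of riser between -0.05 and -0.041 m and y of shim_c in the frame of riser between -0.01 and 0.01 m and angle between the x axis of shim_c and the x axis of riser, either way round below 0.12 rad and angle between shim_c's own z axis and vertical below 0.06 rad and contact force between the fingers and shim_c above 3 N and contact force between each of foot_c0, riser_c0 and shim_c above 1 N and linear speed of shim_c below 0.02 m/s))); the arm keeps its last pose, push and grip.
It fails at once if a bystander (ball, lid, pitcher or jar) is pushed more than 30 mm from its place (distance of any of ball, lid, pitcher, peg_jar from where it was at the start of the episode above 0.03 m).
It also fails if it takes over 72 s, if anything falls off the work surface, if the arm or the gripper's body presses on something with over 40 N, if the wrist force passes 120 N, or if a joint passes its speed limit or range.

## Robot

A 6-joint arm with a two-finger parallel gripper is mounted at the origin on the work surface. World frame = base frame: x ahead of the robot, y to its left, z up, the work surface at z = 0. Lengths are in mm, angles in degrees, forces in N, time in s.
With the tool pointing down it reaches from about 375 to 925 mm from the base axis. Payload 5.7 kg.
Tool frame: the origin (TCP) lies at the very end of the fingers, on their centre line; the grasp point (between the pads) lies 19 mm behind it; z points along the fingers, y is the line along which they close (so a half turn about z gives the same grasp; the last joint's range is limited). The gripper opens to 85 mm and grips with 20 to 120 N. Pads are 22 mm wide; open, the fingers measure 114 mm over their backs; the gripper's body (76 mm by 85 mm) begins 54 mm behind the grasp point. The pads swing forward as they close: fully open they stand 13 mm farther back than shut.
Start: joints at [63.936, 20.558, 86.54, -0, 72.909, -6.595], TCP at [199.971, 565.663, 231.267] pointing down, gripper open.
Joint ranges: [-170.27, 170.27], [-57.76, 135], [12.27, 136.19], [-55.21, 235.2], [11.17, 155.16], [-170.74, 170.74]. Speed limits (degrees/s): [136.94, 136.94, 180, 180, 180, 180].

## Interface

Orientations are given as a 3x3 rotation matrix whose columns are the frame's x, y, z axes.
In Python, from plant import ctrl, read_camera, get_calibration, regions_of, spot_point gives the robot as it stands. Calls block until the motion is done:
- ctrl.move_to(position, orientation): joint-space move of the TCP to a pose.
- ctrl.move_l(position, orientation=None, velocity=150, stop_force=None): straight line of the TCP; orientation=None keeps the orientation; velocity is the mean speed in mm/s. With stop_force (N) it stops when the force on the tool has changed by that much, and returns True; else False.
- ctrl.set_joints(angles): joint-space move.
- ctrl.gripper_open() and ctrl.clamp(strength=None): open the fingers fully, or close them until they stop; strength is the grip in N (None keeps the last).
- ctrl.hold(seconds).
- ctrl.inverse_kinematics(position, orientation): joint angles nearest the present ones, or None.
- ctrl.state(): the state.
- read_camera(name): name is "side" or "top"; returns (picture, depth): 400x640x3 uint8, blue, green, red; 400x640 float32, mm along the optical axis (not along the pixel's ray), 0 where there is no reading.
- get_calibration(name): a dict with "intrinsics" (3x3 intrinsics, pixels), "rvec" (rotation vector, rad) and "tvec" (3), from world to camera coordinates, as OpenCV has them. Camera axes: x right, y down, z forward; pixel columns grow to the right and rows downward; lengths in mm; the calibration is good to about 2 mm. A picture is of the moment at which its call begins. get_calibration takes no time and is no camera call.
A pose or a line that the arm cannot do raises ctrl.Unreachable and nothing moves.
- ctrl.job_done(): hands the job in; it is judged then, once.
Trained networks look in the newest picture that a camera, given by its name, has taken for a name from the list of things; names that differ only in an ending like _2 or _b are one class to them, and where a whole thing is asked for, a point or a joint stands for the part that bears it (a point fixed in the world has none). Each returns a list of dicts, best first, with "score" (0 to 1); they miss things now and then, are a little off and sometimes report something else, mostly with a low value. They report only what shows in the picture. A call takes as long as a camera call.
- regions_of(camera, thing): "pixels" (400x640 bool, what is visible of it).
- spot_point(camera, thing): "centre" ([x, y, z] in mm, in world coordinates, good to about 4 mm: a listed point, or the origin of a listed thing).
The state is a dict: "time_s": time; "joints": joint angles; "joint_velocities": joint speeds; "effort": joint torques, N m; "position": TCP position; "orientation": TCP orientation; "contact_force": force on the tool from outside, world axes, zero at the start; "wrist_torque": the same for the moment, N m; "gripper_width": finger opening in mm; "grip_force": force on a finger pad.
Only numpy, scipy, OpenCV 4.12 (cv2) and the standard library are available. Lean on these libraries where they do the work, as an engineer would, in place of code of your own. Each camera call takes 0.05 s, during which the arm holds its last target. There are 200 camera calls.

## Working session

There is one attempt and no reset: what is moved stays moved. The work goes in short steps, each a Python script; the robot and the scene stay as the last script left them, time stands still between calls to the robot, and variables do not carry over. Pictures are saved under pics/ and viewed, at most 10 in all, crops included, and the job is handed in when it is done.

```bash
mkdir -p pics; ls; cat > h.py <<'E'
import numpy as np, cv2
from plant import ctrl, read_camera, get_calibration, regions_of, spot_point
def cal(n):
    c=get_calibration(n); R,_=cv2.Rodrigues(np.array(c["rvec"],float)); return np.array(c["intrinsics"],float),R,np.array(c["tvec"],float).ravel()
def world(n,depth,mask=None):
    K,R,t=cal(n); v,u=np.nonzero((depth>0)&(mask if mask is not None else True)); d=depth[v,u]
    P=np.stack([(u-K[0,2])/K[0,0]*d,(v-K[1,2])/K[1,1]*d,d],1)
    return (P-t)@R
E
python3 - <<'E'
from h import *
for n in ["top","side"]:
    im,d=read_camera(n); cv2.imwrite(f"pics/{n}0.png",im); np.save(f"pics/{n}0.npy",d)
    K,R,t=cal(n); print(n,"cam at",(-R.T@t).round(), "f",K[0,0].round())
    for th in ["shim_a","riser","stop","foot_bottom","ball","lid","pitcher","peg_jar"]:
        print(th,[(round(r["score"],2),np.round(r["centre"]).tolist()) for r in spot_point(n,th)[:4]])
    for r in regions_of(n,"shim_a")[:4]:
        P=world(n,d,r["pixels"]); 
        if len(P)<20: continue
        P=P[abs(P[:,2]-np.median(P[:,2]))<8]
        print("shim",round(r["score"],2),len(P),np.median(P[:,2]).round(1),cv2.minAreaRect(P[:,:2].astype(np.float32)))
print(ctrl.state()["time_s"], ctrl.state()["orientation"])
E
```

```text
pics
top cam at [ 440.   72. 1080.] f 410.0
shim_a [(0.84, [504.0, 206.0, 1.0]), (0.84, [660.0, 10.0, -5.0]), (0.72, [400.0, 234.0, -1.0])]
riser [(0.61, [459.0, -91.0, 2.0]), (0.56, [762.0, 187.0, -2.0]), (0.44, [461.0, -120.0, 1.0])]
stop [(0.57, [463.0, -123.0, -1.0])]
foot_bottom [(0.56, [459.0, -88.0, 7.0])]
ball [(0.7, [655.0, 10.0, -2.0]), (0.56, [625.0, 434.0, 2.0])]
lid [(0.97, [606.0, 220.0, -0.0])]
pitcher [(0.7, [730.0, -288.0, -2.0])]
peg_jar [(0.86, [762.0, 186.0, -3.0]), (0.69, [458.0, -91.0, 3.0]), (0.59, [458.0, -86.0, 7.0])]
shim 0.95 707 8.0 ((501.2333984375, 206.88909912109375), (151.73635864257812, 34.03339385986328), 78.94890594482422)
shim 0.69 696 7.7 ((655.12646484375, 12.133132934570312), (148.66831970214844, 38.83658981323242), 87.1622543334961)
shim 0.61 760 7.8 ((396.6220703125, 232.8563232421875), (149.74652099609375, 34.19374465942383), 81.53004455566406)
side cam at [1128. -655.  881.] f 433.0
shim_a [(0.96, [651.0, 11.0, 3.0]), (0.88, [504.0, 206.0, -4.0]), (0.8, [400.0, 235.0, 2.0])]
riser [(0.81, [459.0, -94.0, 4.0]), (0.5, [504.0, 204.0, 1.0])]
stop [(0.76, [460.0, -121.0, 4.0])]
foot_bottom [(0.68, [728.0, -289.0, 2.0]), (0.58, [458.0, -87.0, 11.0])]
ball [(0.93, [624.0, 430.0, 0.0])]
lid [(0.5, [600.0, 223.0, 0.0])]
pitcher [(0.76, [727.0, -288.0, -0.0])]
peg_jar [(0.63, [764.0, 189.0, 4.0])]
shim 0.8 361 5.5 ((500.80047607421875, 207.14004516601562), (150.65835571289062, 43.62841796875), 78.50041961669922)
shim 0.6 557 5.4 ((653.5022583007812, 12.924896240234375), (151.70465087890625, 41.409996032714844), 86.37580108642578)
shim 0.55 312 5.1 ((396.4215087890625, 232.93798828125), (147.38002014160156, 43.03116989135742), 82.20293426513672)
1.0 [[-9.42804415e-01  3.33346416e-01 -4.59021562e-05]
 [ 3.33346419e-01  9.42804413e-01 -6.46143048e-05]
 [ 2.17378085e-05 -7.62199712e-05 -9.99999997e-01]]
```

View pics/top0.png

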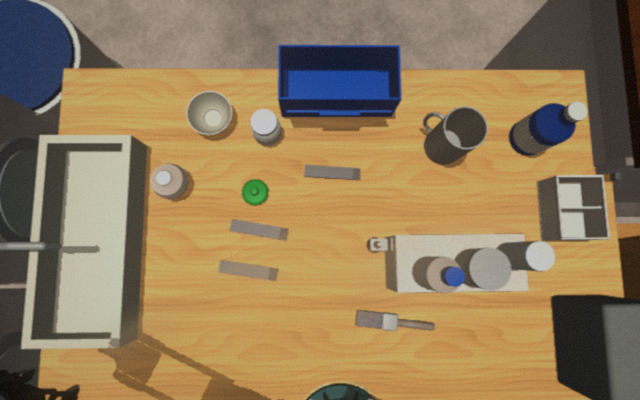

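View pics/side0.png

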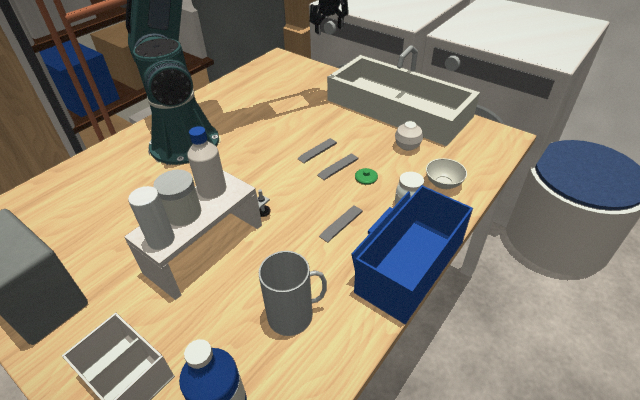

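```bash
python3 - <<'E'
from h import *
d=np.load("pics/top0.npy"); im=cv2.imread("pics/top0.png")
P=world("top",d)
K,R,t=cal("top")
# riser top
s=(abs(P[:,2]-140)<8)&(abs(P[:,0]-460)<200)&(P[:,1]<0)&(P[:,1]>-400)
Q=P[s]; print("risertop",len(Q),cv2.minAreaRect(Q[:,:2].astype(np.float32)))
s=(abs(P[:,2]-62)<6)&(abs(P[:,0]-460)<100)&(P[:,1]<-20)&(P[:,1]>-160); Q=P[s]
print("bracket",len(Q),Q[:,2].mean() if len(Q) else 0,cv2.minAreaRect(Q[:,:2].astype(np.float32)))
# nose: profile along each shim
for c,a in [((501.2,206.9),78.95),((655.1,12.1),87.16),((396.6,232.9),81.53)]:
    u=np.array([np.cos(np.radians(a)),np.sin(np.radians(a))]); n=np.array([-u[1],u[0]])
    r=P[:,:2]-c; x=r@u; y=r@n
    print(c,[(b,round(float(np.median(P[(abs(y)<12)&(abs(x-b)<3)&(P[:,2]<30),2])),1)) for b in (-72,-67,-62,-40,0,40,62,67,72)])
m=np.zeros(d.shape,bool)
E
```

```text
risertop 3324 ((415.3840026855469, -261.1439208984375), (130.25015258789062, 278.11395263671875), 0.21642698347568512)
bracket 202 63.40594586178524 ((420.37322998046875, -100.27494049072266), (117.33158111572266, 46.15883255004883), 0.7956886291503906)
(501.2, 206.9) [(-72, 4.1), (-67, 4.9), (-62, 7.5), (-40, 8.1), (0, 9.0), (40, 8.9), (62, 8.0), (67, 8.2), (72, 7.8)]
(655.1, 12.1) [(-72, 2.0), (-67, 5.0), (-62, 6.5), (-40, 7.9), (0, 8.3), (40, 8.3), (62, 8.8), (67, 7.4), (72, 7.8)]
(396.6, 232.9) [(-72, 2.3), (-67, 4.5), (-62, 5.3), (-40, 8.2), (0, 8.5), (40, 7.6), (62, 8.5), (67, 8.3), (72, 7.5)]
```

The top view shows the shims at pixels (258,230), (248,270) and (332,172). Their noses point right, towards the riser (world −y). The foot is at (377,244), and the green lid at (255,192) is clear of the shims. The side view agrees, with the foot at (263,208). I'll measure the riser's height and yaw and pick up the first shim.

```bash
cat >> h.py <<'E'
def Rot(a):  # shim axis (tail direction) angle a deg in world; tool down, y across the shim
    x=np.array([np.cos(np.radians(a)),np.sin(np.radians(a)),0]); z=np.array([0,0,-1.]); return np.stack([x,np.cross(z,x),z],1)
def st():
    s=ctrl.state(); print("t",round(s["time_s"],2),"p",np.round(s["position"],1),"F",np.round(s["contact_force"],1),"w",round(s["gripper_width"],1),"grip",round(s["grip_force"],1),flush=True); return s
def pick(c,a,z=1.0,back=45):
    u=np.array([np.cos(np.radians(a)),np.sin(np.radians(a))]); g=np.array(c)+back*u
    ctrl.move_to([*g,90],Rot(a)); ctrl.move_l([*g,z],velocity=100,stop_force=10); st()
    ctrl.clamp(60); st(); ctrl.move_l([*g,70],velocity=100); st()
E
python3 - <<'E'
from h import *
for n in ["top","side"]:
    d=np.load(f"pics/{n}0.npy"); P=world(n,d)
    f=lambda x0,x1,y0,y1,z0,z1:P[(P[:,0]>x0)&(P[:,0]<x1)&(P[:,1]>y0)&(P[:,1]<y1)&(P[:,2]>z0)&(P[:,2]<z1)]
    print(n,"top z",np.median(f(365,465,-150,-128,120,170)[:,2]),"counter",np.median(f(440,480,-30,80,-10,10)[:,2]),"bracket",np.median(f(445,475,-106,-100,50,75)[:,2]))
    Q=f(340,490,-420,-100,135,160)
    e=[(y,np.percentile(Q[(abs(Q[:,1]-y)<8),0],99)) for y in range(-380,-130,16) if ((abs(Q[:,1]-y)<8)).sum()>20]
    print("edge +x fit slope deg",np.degrees(np.arctan(np.polyfit(*np.array(e).T,1)[0])), np.median([q for _,q in e]))
    e=[(x,np.percentile(Q[(abs(Q[:,0]-x)<6),1],99)) for x in range(360,476,12)]
    print("near edge slope",np.degrees(np.arctan(np.polyfit(*np.array(e).T,1)[0])), np.median([q for _,q in e]))
pick((502,206.5),78.9)
im,d=read_camera("side"); cv2.imwrite("pics/g1.png",im[100:300,200:500])
E
```

```text
top top z 141.42050155168164 counter -0.3279106847247424 bracket 63.18768411206186
edge +x fit slope deg -0.36661002772776374 479.54304591961056
near edge slope -0.2558822590320646 -123.22908415504048
side top z 139.76104277337868 counter -2.0198750138155552 bracket 61.71700783299046
edge +x fit slope deg -0.3842019223723781 484.1357703227774
near edge slope 20.361535943890686 -125.87766816168836
t 3.74 p [511.2 250.9   1.5] F [ 0.4 -0.2 -0.3] w 85.2 grip 0.0
t 4.29 p [511.  250.7   1.7] F [-1.1 -0.8  5.9] w 29.9 grip 59.1
t 5.13 p [510.2 250.5  69.6] F [-0.2 -0.4 -0.1] w 29.8 grip 59.3
```

View pics/g1.png

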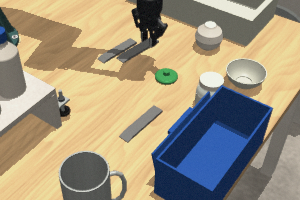

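The crop shows the shim held under the gripper, with its nose at about (105,58) and clear of the other shim. The riser origin comes out about 1.7 mm above the counter, so the free gap is about 10.7 mm and two shims (16 mm) should carry the foot. Next is the first insertion.

```bash
python3 - <<'E'
from h import *
R=Rot(90)
ctrl.move_to([459,95,70],R); ctrl.move_l([459,95,12],R,velocity=100)
im,d=read_camera("side"); im2,_=read_camera("top")
a=cv2.resize(im[100:280,180:420],None,fx=2,fy=2); b=cv2.resize(im2[150:300,270:430],None,fx=2,fy=2)
c=np.zeros((360,800,3),np.uint8); c[:,:480]=a; c[:300,480:]=b; cv2.imwrite("pics/p1.png",c)
print(ctrl.move_l([459,95,1.2],R,velocity=25,stop_force=5)); st()
E
```

```text
True
t 7.17 p [459.1  94.9   1.6] F [-0.2 -0.2  7.1] w 29.8 grip 60.1
```

View pics/p1.png

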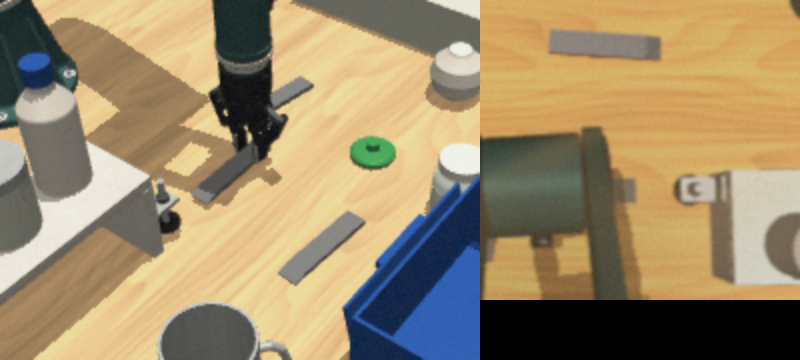

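The left part shows the shim held flat just above the counter, with its nose at (205,195) pointing at the foot. The right part shows the nose at (625,190), in line with the foot at (695,190). I'll slide it in.

```bash
python3 - <<'E'
from h import *
ctrl.move_l([459,95,2.2],velocity=30); st()
print(ctrl.move_l([459,15,2.2],velocity=60,stop_force=12)); st()
print(ctrl.move_l([459,-15,2.2],velocity=20,stop_force=12)); s=st()
y=s["position"][1]
im2,d=read_camera("top"); im,_=read_camera("side")
a=cv2.resize(im[140:260,200:360],None,fx=3,fy=3); b=cv2.resize(im2[200:300,280:420],None,fx=2,fy=2)
c=np.zeros((360,800,3),np.uint8); c[:,:480]=a; c[:200,480:760]=b; cv2.imwrite("pics/p2.png",c)
E
```

```text
t 7.42 p [458.9  94.9   2. ] F [ 0.8 -0.1  0.8] w 29.6 grip 59.3
False
t 8.9 p [458.9  15.3   2.2] F [-0.2 -1.4 -1. ] w 29.5 grip 59.3
True
t 9.82 p [458.9  -2.3   2. ] F [ 1.3  3.4 -0.1] w 29.8 grip 59.4
```

View pics/p2.png

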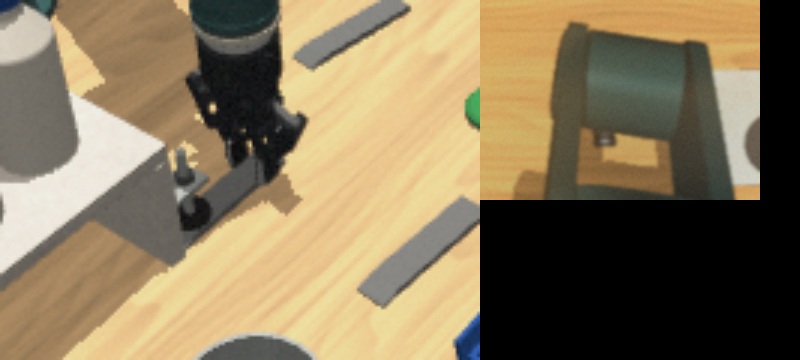

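The first shim lies under the foot, and the stop at y = −2.3 matches the panel. I'll release it, check where it lies, and fetch the second shim.

```bash
python3 - <<'E'
from h import *
ctrl.move_l([459,-2.5,1.5],velocity=20); st()
ctrl.gripper_open(); ctrl.hold(0.3); ctrl.move_l([459,-2.5,90],velocity=150)
pick((655,12),87)
im,d=read_camera("top"); cv2.imwrite("pics/p3.png",cv2.resize(im[150:300,240:440],None,fx=3,fy=3))
for r in regions_of("top","shim_a")[:4]:
    P=world("top",d,r["pixels"]); P=P[(P[:,2]<14)&(P[:,2]>-4)]
    if len(P)>20: print("shim",round(r["score"],2),len(P),np.median(P[:,2]).round(1),cv2.minAreaRect(P[:,:2].astype(np.float32)),np.percentile(P[:,1],99))
print([(round(r["score"],2),np.round(r["centre"]).tolist()) for r in spot_point("top","shim_a")])
E
```

```text
t 10.18 p [458.9  -2.3   1.7] F [-0.1  4.4  5.1] w 29.9 grip 59.9
t 13.68 p [658.   56.9   1.6] F [-0.1 -0.9  0. ] w 85.5 grip 0.0
t 14.23 p [657.9  56.9   1.7] F [-0.2  1.   5.4] w 29.8 grip 59.7
t 15.07 p [656.8  56.9  69.5] F [ 0.6  0.4 -0.8] w 30.0 grip 59.2
shim 0.76 541 8.4 ((399.321533203125, 252.48280334472656), (110.51506042480469, 33.147674560546875), 81.12835693359375) 305.38877560583813
[(0.93, [396.0, 236.0, 2.0]), (0.6, [656.0, 13.0, 64.0])]
```

View pics/p3.png

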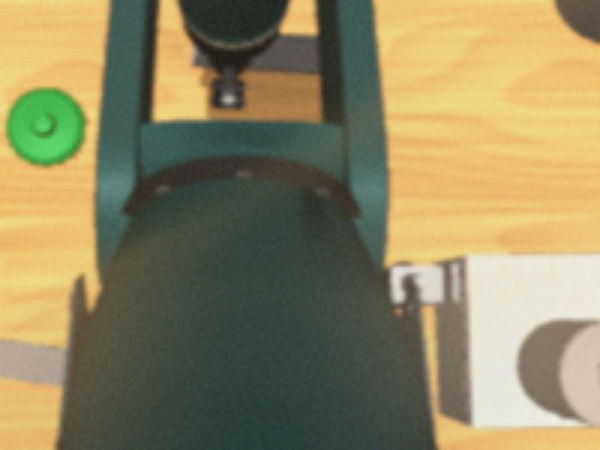

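The arm hides the first shim in this view. I'll move aside with the second shim and look again.

```bash
python3 - <<'E'
from h import *
ctrl.move_to([500,200,110],Rot(90))
im,d=read_camera("top"); 
K,Rc,t=cal("top")
for r in regions_of("top","shim_a")[:4]:
    P=world("top",d,r["pixels"]); P=P[(P[:,2]<14)&(P[:,2]>4)]
    if len(P)>20: print("shim",round(r["score"],2),len(P),cv2.minAreaRect(P[:,:2].astype(np.float32)),np.percentile(P[:,1],[1,99]))
P=world("top",d); Q=P[(P[:,2]>4.5)&(P[:,2]<13)&(abs(P[:,0]-459)<40)&(P[:,1]>-60)&(P[:,1]<60)]
print(len(Q),Q.min(0),Q.max(0),cv2.minAreaRect(Q[:,:2].astype(np.float32)))
im2,_=read_camera("side")
a=cv2.resize(im2[140:260,200:360],None,fx=3,fy=3); b=cv2.resize(im[200:300,300:460],None,fx=2,fy=2)
c=np.zeros((360,800,3),np.uint8); c[:,:480]=a; c[:200,480:]=b; cv2.imwrite("pics/p4.png",c)
E
```

```text
shim 0.73 464 ((459.02374267578125, -25.47549819946289), (104.31474304199219, 31.16651725769043), 89.63584899902344) [-75.06802337  26.58557568]
shim 0.57 421 ((401.183349609375, 259.38507080078125), (93.222412109375, 31.47610092163086), 79.9864273071289) [215.07819959 302.9955352 ]
400 [425.41000844 -59.79930268   4.53983822] [496.06136999  54.96770143  12.98752413] ((456.4414978027344, -0.5162353515625), (120.01905059814453, 54.91733932495117), 77.69170379638672)
```

View pics/p4.png

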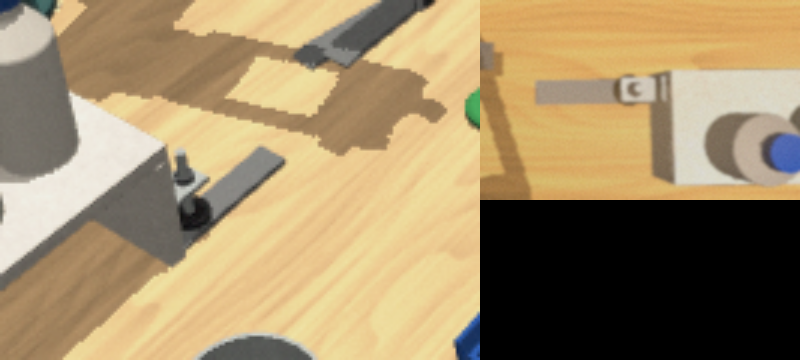

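The first shim is home and straight: its centreline is at x = 459 and its tail at y ≈ 27, which matches a panel at −123. Now I'll insert the second shim on top.

```bash
python3 - <<'E'
from h import *
R=Rot(90)
ctrl.move_to([459,85,70],R); ctrl.move_l([459,85,14],R,velocity=80)
print(ctrl.move_l([459,85,8.5],R,velocity=15,stop_force=3)); z=st()["position"][2]
z=z+0.4 if z>8.8 else 9.6
ctrl.move_l([459,85,z],velocity=20)
print(ctrl.move_l([459,10,z],velocity=50,stop_force=25)); st()
print(ctrl.move_l([459,-15,z],velocity=15,stop_force=20)); st()
ctrl.hold(0.3); st()
im2,_=read_camera("side"); cv2.imwrite("pics/p5.png",cv2.resize(im2[140:260,200:360],None,fx=5,fy=5))
for n in ("foot_bottom","shim_a"): print([(round(r["score"],2),np.round(r["centre"]).tolist()) for r in spot_point("side",n)])
E
```

```text
False
t 18.19 p [459.3  85.    8.6] F [0.3 0.9 2.5] w 29.9 grip 59.5
False
t 20.09 p [458.7  10.1   9.6] F [0.1 4.4 2.7] w 30.0 grip 59.6
True
t 21.13 p [458.7  -3.4   9.6] F [1.2 3.8 3.8] w 29.7 grip 59.8
t 21.43 p [458.7  -3.4   9.6] F [0.6 3.3 5.5] w 29.5 grip 59.9
[(0.7, [457.0, -87.0, 14.0]), (0.64, [764.0, 187.0, 2.0])]
[(0.83, [403.0, 235.0, 4.0]), (0.38, [460.0, -48.0, -3.0])]
```

View pics/p5.png

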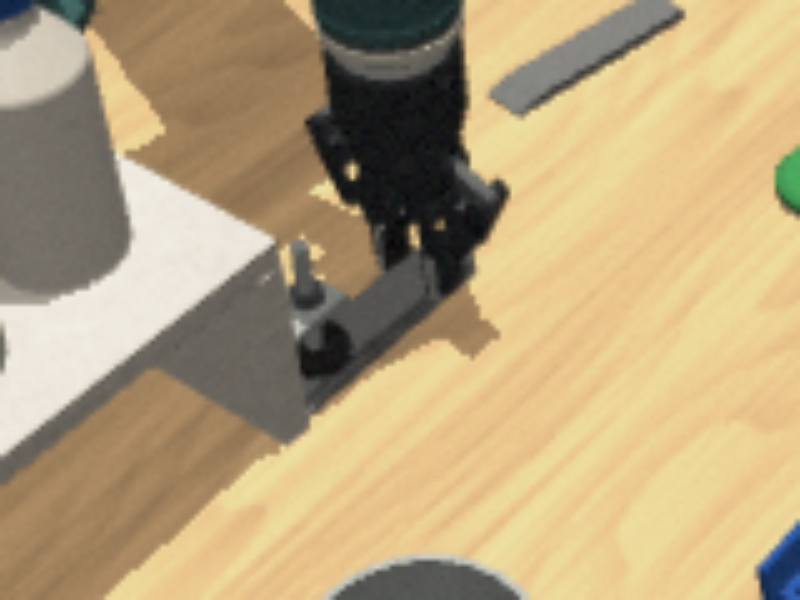

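The picture shows two stacked shims under the foot, with the top one still gripped and its nose at the panel, around (310,385). Only about 3 N of push remains, so I'll grip harder and lean on the panel for a sustained push.

```bash
python3 - <<'E'
from h import *
ctrl.clamp(110); st()
for y in np.arange(-4.2,-9.5,-0.8):
    hit=ctrl.move_l([459,float(y),9.5],velocity=5); ctrl.hold(0.3); print(round(y,1),hit); s=st()
    if s["contact_force"][1]>18: break
E
```

```text
t 21.8 p [458.8  -3.4   9.9] F [ 0.2  2.9 10.2] w 28.2 grip 108.0
-4.2 False
t 22.55 p [458.8  -3.5   9.9] F [-1.1  8.4 10.9] w 28.1 grip 108.0
-5.0 False
t 23.16 p [458.8  -3.5   9.9] F [-0.1 13.  10.6] w 27.7 grip 108.1
-5.8 False
t 23.77 p [458.8  -3.6   9.9] F [ 0.4 18.7 10.3] w 27.6 grip 108.1
```

The position barely changes as the force rises to about 19 N, so the nose is against the panel. One last check is how far the foot has lifted since the start.

```bash
python3 - <<'E'
from h import *
a=cv2.imread("pics/side0.png"); b,d=read_camera("side")
K,R,t=cal("side")
pr=lambda p:(lambda c:(K@c/c[2])[:2])(R@np.array(p,float)+t)
print("px per 5.3mm lift",pr([459,-92,85.3])-pr([459,-92,80]),"stem",pr([459,-92,80]))
f=4; A=cv2.resize(a[180:225,250:276],None,fx=f,fy=f,interpolation=3);B=cv2.resize(b[180:225,250:276],None,fx=f,fy=f,interpolation=3)
c=np.hstack([A,B]); cv2.imwrite("pics/p6.png",cv2.resize(c,None,fx=3,fy=3,interpolation=0))
st()
E
```

```text
px per 5.3mm lift [-0.23048855 -1.42748425] stem [259.41841524 194.24325535]
t 23.82 p [458.8  -3.6   9.9] F [-0.1 18.1 10.8] w 27.9 grip 108.1
```

View pics/p6.png

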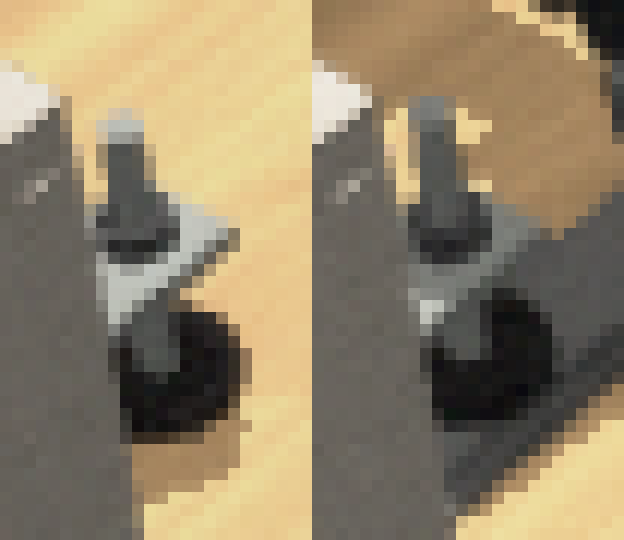

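The stem top moved up by about 1 px (row 110 to 98 at 12x) and the disc's lower edge from about 440 to 420. That matches the expected lift of about 5 mm, and the disc rests on the top shim. I'm handing it in.

```bash
python3 - <<'E'
from h import *
print(ctrl.job_done()); st()
E
```

```text
the job is handed in; nothing more can be done
None
the job is handed in; nothing more can be done
```

I handed the job in, with no verdict returned: two shims are stacked home under the foot, lifting it about 5 mm by camera, with the top one still gripped at about 108 N and pushed against the end panel at about 18 N.

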